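Clamp a circuit board with the ratchet knob

ROBOT

A 6-joint arm with a two-finger parallel gripper is mounted at the origin on the work surface. World frame = base frame: x ahead of the robot, y to its left, z up, the work surface at z = 0. Lengths are in m, angles in degrees, forces in N, time in s.
With the tool pointing down it reaches from about 0.3 to 0.85 m from the base axis. Payload 4.2 kg.
Tool frame: the origin (TCP) lies at the very end of the fingers, on their centre line; the grasp point (between the pads) lies 19 mm behind it; z points along the fingers, y is the direction in which the jaws open and shut (so a half turn about z gives the same grasp; the last joint's range is limited). The gripper opens to 91 mm and grips with 3 to 60 N. Pads are 32 mm wide; open, the fingers measure 118 mm over their backs; the gripper's body (76 mm by 178 mm) begins 60 mm behind the grasp point.
Start: joints at [-77.063, 18.312, 89.639, -0, 72.044, -1.146], TCP at [0.14, -0.558, 0.214] pointing down, gripper open.
Joint ranges: [-177.97, 177.97], [-48.28, 115.42], [12.27, 149.76], [-77.06, 257.06], [2.81, 150.46], [-146.56, 146.56]. Speed limits (degrees/s): [147.25, 147.25, 180, 180, 180, 180].

INTERFACE

Orientations are given as [roll, pitch, yaw] about the fixed x, y, z axes, in that order (R = Rz(yaw) Ry(pitch) Rx(roll)).
In Python, from bench import ctrl gives the robot as it stands.
- The arm moves only by the tool servo_tool, never from a script. Its argument "deltas" is a list of rows, each a list of 7 numbers: the shift along the tool's x, y, z scaled (see below), then the turn, a rotation vector about the tool's x, y, z scaled (see below), then the closure, from -1 (fully open) to 1 (shut). A call has 1 to 5 rows; each row shifts and turns the pose as measured when the row begins, along the tool's axes as they then stand; what a row does not reach is not made up. The controller multiplies each number of a shift by 5 cm and each number of a turn by 8 degrees. A row lasts 1/10 s, in which the tool goes at most 50 mm and 8.59 degrees, less where a joint would pass 70% of its speed; a pose out of reach is approached as far as the arm can. A call with a number of a shift or a turn outside -1 to 1 is refused whole. A call with a gripper value outside its range is refused whole. The fingers move at their own pace and stop on an object; the grip force is fixed at half the most. Time passes only in rows, so rows that do not move let the fingers close. It gives the time, the measured TCP pose, the force and the opening at its end, in the units of the state.
- ctrl.observe(): the state, without advancing time (a new reading comes with each control period).
- ctrl.get_image(name): name is "scene" or "side" or "wrist"; returns a dict with "frame" (400x640x3 uint8, red, green, blue), "fx", "fy", "cx", "cy" (pixels), "D" ([k1, k2, p1, p2, k3] as OpenCV has them; the pictures are not rectified), "T" (4x4, takes a point from camera to world coordinates). Camera axes: x right, y up, looking along -z (the intrinsics and any distortion apply to the point x, -y, -z); pixel columns grow to the right and rows downward; lengths in m; the calibration is good to about 2 mm. A picture is of the moment at which its call begins. There is no depth.
- ctrl.close_job(): hands the job in, once; it reports no verdict.
The state is a dict: "time_s": time; "joint_positions": joint angles; "qd": joint speeds; "joint_efforts": joint torques, N m; "position": TCP position; "tcp_rot": TCP orientation; "contact_force": force on the tool from outside, world axes, zero at the start; "wrist_torque": the same for the moment, N m; "opening": finger opening in m.
Only numpy, scipy, OpenCV 4.12 (cv2) and the standard library are available. Lean on these libraries where they do the work, as an engineer would, in place of code of your own. Each camera call takes 0.05 s, during which the arm holds its last target.

TASK

Lift the green circuit board by its black block and lay it flat on the bed of the ratchet clamp, between the sprung pad and the blue back stop. Then turn the knob clockwise (seen from above), click by click, until the pawl has caught at the tooth where the pad presses on the board with 8 to 20 newtons (the green part of the tell-tale pin shows behind the jaw), and let go of the knob there: the ratchet cannot be turned back, and one tooth too many (over 24 newtons, even for a moment) would crack the board. Do not disturb the other things on the bench.

Things in the scene. Friction and masses are not known exactly. Their poses are not given: they have to be found in the camera images.
- fixture: Clamp fixed to the bench. Origin: on the bench below the middle of its bed; z up, y along the clamping direction, from knob to back stop. Aluminium base 130 (x) x 235 (y) x 12 mm, y = -157 to +77. On it from -y to +y: knob on a ratchet wheel (axis x = 0, y = -105), blue moving jaw (76 mm long, to z = 41), black sprung pad (70 mm long, to z = 34), room for the board, blue back stop.
- bed (a point): Middle of the grey bed's top, 20 mm straight above the clamp's origin; bed 100 mm wide in x. In the clamp's axes the pad's face is at y = -32 mm while the knob reads 0. The back stop (90 mm long, to z = 40) is locked with its face anywhere from y = +34 to +48 mm, not reported, and stays put: 66 to 80 mm free, the board takes 60.
- jaw: Blue jaw carrying the sprung pad; origin at bed height, mid-thickness (12 mm). Moves along the clamp's +y, 10 mm per rad of knob, 2.6 mm per tooth. First the pad only pushes the loose board along (under 2 N); once the board meets the stop the pad yields up to 9 mm at 2.7 N per mm, 7 N per tooth. Its load acts on the knob with 0.010 N m per N.
- telltale (a point): Where the pad's 6 mm pin comes out of the back of the jaw (the side towards the knob), 34 mm above the bench; moves with the jaw. Flush when the pad is unloaded; out by 0.37 mm per N: first 3 mm white (below 8 N), the next 4.4 mm green (8 to 20 N), then red.
- knob (a joint): Angle of knob and ratchet wheel, rad, 0 at the start, growing clockwise from above. The pawl catches at every multiple of 0.2618 rad (24 teeth): it drops in within 0.02 rad past it, and the wheel, let go, springs back to rest there, or to the last tooth if it was not passed. No way back. Load: return spring 0.045 N m, plus the pad's, plus up to about 0.08 to lift the pawl over each tooth.
- knob_grip (a point): On the knob's vertical axis, 64 mm above the bench, a good height to grip. Round black knob, 44 mm diameter, 44 to 78 mm above the bench; below it the brass ratchet wheel, 82 mm diameter, top at 24 mm. Grip at any yaw; it can be let go and regripped between clicks since the pawl holds it. The job takes 4 to 10 teeth (1.0 to 2.7 rad) in all.
- pawl (a joint): Red sprung pawl beside the ratchet wheel (the clamp's +x side), rad: within 0.03 of 0 when caught in a tooth gap, up to about 0.16 on a tooth tip. It works by itself; no need to touch it.
- board: Green circuit board, 90 (x) x 60 (y) x 5 mm, flat, loose, about 0.12 kg. Origin: centre of underside, z up. In its middle a black block 26 x 26 mm, 5 to 35 mm above the underside, to lift it by; beside it along x (|y| under 19 mm) is room for fingers; along both y edges parts up to 14 mm high. Board y goes along the clamp's y, either way round, centred in x within 20 mm.
- blue_board: a second circuit board of the same shape, but blue with a yellow block: a bystander, leave it alone. Origin at its underside
- pliers: bystander: pliers lying flat, 150 mm long, dark purple grips. Origin at its underside, at the joint
- screwdriver: bystander: screwdriver lying flat. Origin at its underside
- module: bystander: panel module 128 x 45 mm, 50 mm high, aluminium face up with four black dials. Origin at its underside
- spool: bystander: empty grey spool standing on end, 52 mm across, 40 mm high. Origin at its underside
- jar: bystander: clear jar with black cap, 52 mm across, 55 mm high. Origin at its underside
- file: bystander: needle file with an orange handle lying flat, 175 mm long. Origin at its underside
Not all that is in view belongs to the job. What is meant by the board is not brown, orange or pink, and is the larger of those in its own colour.

How it is judged:
By the outcome, as a careful person would: the job done as asked, in the order asked, and still so for the second after the job is handed in, with the robot touching nothing.
It also fails if it takes over 72 s, if anything falls off the work surface, if the arm or the gripper's body presses on something with over 40 N, if the wrist force passes 120 N, or if a joint passes its speed limit or range.

## Working session

There is one attempt and no reset: what is moved stays moved. The work goes in short steps, Python scripts to look and compute and a tool call to move; the robot and the scene stay as the last step left them, time stands still between calls to the robot, and variables do not carry over. Pictures are saved under pics/ and viewed, and the job is handed in when it is done.

Besides the shell and the picture viewer there is one more tool, called as a command line: name --pt "numbers of a row" for each row, then --argument value for the rest. servo_tool: Moves the arm, as the interface text tells. Its arguments: {"type":"object","properties":{"deltas":{"type":"array"}},"required":["deltas"]}

```bash
ls; mkdir -p pics; python3 - <<'E'
from bench import ctrl
import cv2,numpy as np
o=ctrl.observe()
for k in o: print(k,np.round(o[k],3))
for n in ["scene","side","wrist"]:
    d=ctrl.get_image(n); cv2.imwrite(f"pics/{n}0.png",d["frame"][:,:,::-1])
    print(n,d["fx"],d["fy"],d["cx"],d["cy"],d["D"]); print(np.round(d["T"],4))
E
```

```text
pics
time_s 0.0
joint_positions [-77.062  18.352  89.707  -0.     72.044  -1.146]
qd [-0.09  -0.047  0.018 -0.015  0.08  -0.01 ]
joint_efforts [-1.0000e-03 -4.1247e+01 -2.3197e+01  7.3000e-02  4.6000e-02 -0.0000e+00]
position [ 0.14  -0.557  0.213]
tcp_rot [-1.79896e+02 -2.00000e-03  1.40850e+01]
contact_force [-0.282 -0.165  0.001]
wrist_torque [ 0.015 -0.066 -0.027]
opening 0.091
scene 466.67466857757626 466.67466857757626 327.1836729140639 209.09352827927518 [0.00041197 0.         0.         0.         0.        ]
[[ 0.5098 -0.4935  0.7047  1.5751]
 [ 0.8602  0.3056 -0.4082 -0.6287]
 [-0.0139  0.8143  0.5803  0.9513]
 [ 0.      0.      0.      1.    ]]
side 414.5476344173791 414.5476344173791 314.51417600066463 194.98159850758478 [-0.04117627  0.          0.          0.          0.        ]
[[-0.7353  0.4638 -0.4941 -0.053 ]
 [-0.6777 -0.5045  0.535   0.5867]
 [-0.0011  0.7283  0.6853  0.8474]
 [ 0.      0.      0.      1.    ]]
wrist 301.8515140480589 301.8515140480589 315.5229894951197 200.79418364208868 [-0.00702465  0.          0.          0.          0.        ]
[[ 0.243   0.929   0.2792  0.2194]
 [-0.97    0.233   0.069  -0.5381]
 [-0.001  -0.2876  0.9577  0.3843]
 [ 0.      0.      0.      1.    ]]
```

View pics/scene0.png

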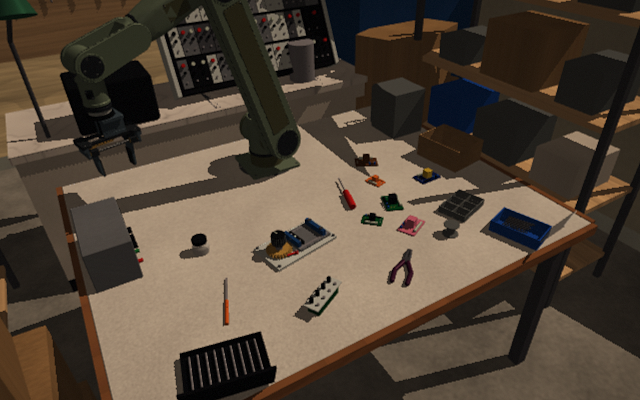

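View pics/side0.png

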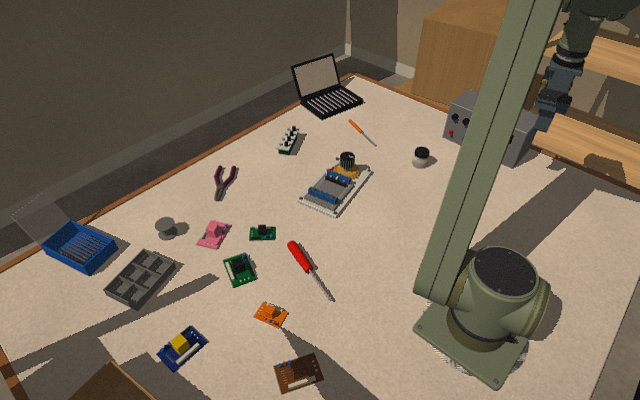

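View pics/wrist0.png

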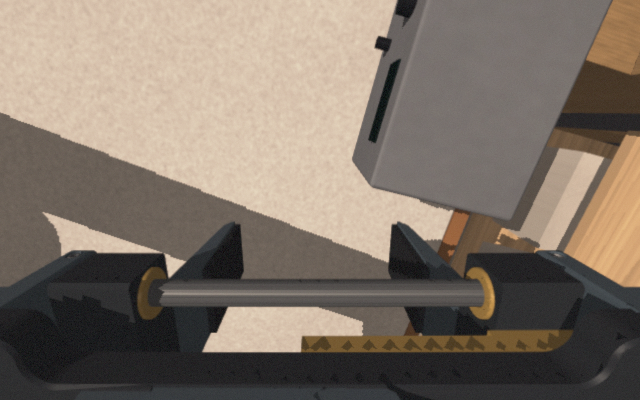

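The scene shows a larger green board at scene (391,203) / side (240,270), and a smaller green one at scene (372,219) / side (262,233). The clamp is at side (337,188). Next I'll measure them and crop closer.

```bash
cat > h.py <<'E'
from bench import ctrl
import cv2,numpy as np
def K(d): return np.array([[d["fx"],0,d["cx"]],[0,d["fy"],d["cy"]],[0,0,1]])
def toplane(d,px,z):
    u=cv2.undistortPoints(np.array(px,float).reshape(-1,1,2),K(d),np.array(d["D"])).reshape(-1,2)
    r=np.c_[u[:,0],-u[:,1],-np.ones(len(u))]@d["T"][:3,:3].T
    o=d["T"][:3,3]; return o+r*((z-o[2])/r[:,2])[:,None]
def proj(d,P):
    P=np.atleast_2d(P).astype(float); c=(P-d["T"][:3,3])@d["T"][:3,:3]
    c=c*[1,-1,-1]
    return cv2.projectPoints(c,np.zeros(3),np.zeros(3),K(d),np.array(d["D"]))[0].reshape(-1,2)
def crop(d,name,x0,y0,x1,y1,s):
    im=d["frame"][y0:y1,x0:x1,::-1]
    cv2.imwrite("pics/"+name,cv2.resize(im,None,fx=s,fy=s,interpolation=cv2.INTER_CUBIC))
E
python3 - <<'E'
from h import *
for n in ["side","scene"]:
    d=ctrl.get_image(n); hsv=cv2.cvtColor(d["frame"],cv2.COLOR_RGB2HSV)
    m=cv2.inRange(hsv,(45,90,25),(85,255,255)); nn,l,s,c=cv2.connectedComponentsWithStats(m)
    for i in range(1,nn):
        if s[i,4]>20: 
            mm=(l==i).astype(np.uint8); cn=max(cv2.findContours(mm,0,2)[0],key=len)
            q=toplane(d,cn.reshape(-1,2),0.005)[:,:2]
            r=cv2.minAreaRect((q*1000).astype(np.float32))
            print(n,s[i],c[i].round(1),np.round(r[0],1),np.round(r[1],1),round(r[2],1))
    if n=="side":
        crop(d,"s_board.png",200,200,320,300,6); crop(d,"s_clamp.png",280,130,400,230,6)
E
```

```text
side [279 137  18  18  58] [287.5 148.7] [ 791.6 -192.3] [ 37.4 101.1] 28.1
side [249 227  27  13 199] [262.7 233.8] [557.1 135.1] [68.4 43.2] 42.7
side [224 254  33  34 359] [240.8 272.7] [509.4 255.8] [58.6 90.2] 68.3
scene [  0   0  37  16 473] [15.1  7.3] [-3909.   -785.1] [841.  270.5] 2.9
scene [387 203  16   8  69] [394.4 207. ] [534.9 243.4] [56.2 37.3] 67.9
scene [361 215   8   8  30] [364.1 218.3] [541.7 115.6] [19.3 41.5] 39.5
scene [375 218   8   8  42] [378.6 220.8] [578.1 147.4] [23.7 40. ] 54.6
```

View pics/s_board.png

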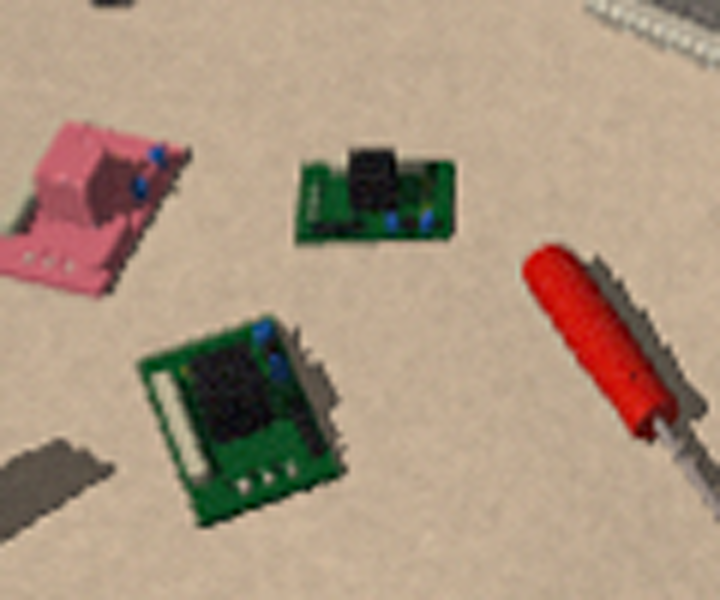

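View pics/s_clamp.png

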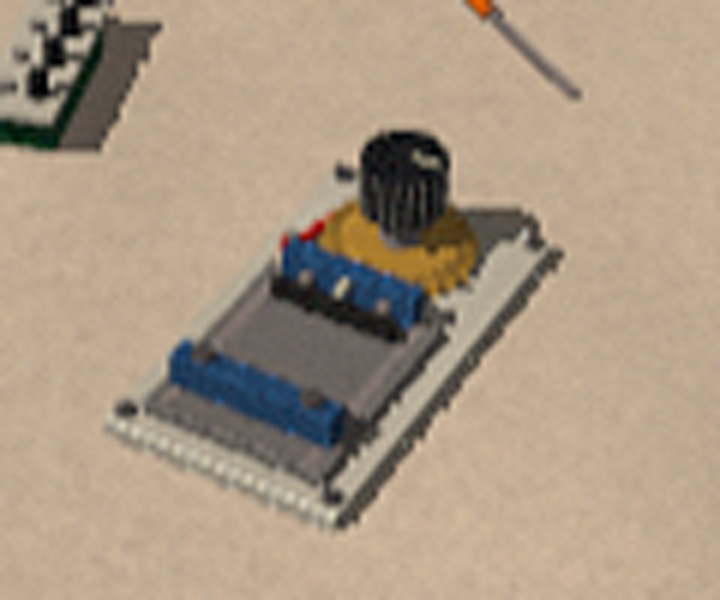

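The board I want is the larger green one at side (240,270): it measures 90x59 mm with a black block. The lookalikes are:
- the smaller green board, side (262,233)
- the pink board, (213,235)
- the orange board, (271,314)
- the brown board, (299,373)
- the blue board, (182,348)

Next, a rough clamp pose.

```bash
python3 - <<'E'
from h import *
d=ctrl.get_image("side")
f=lambda x,y:(280+x/6,130+y/6)
px=[f(107,418),f(335,516),f(560,250),]
c=toplane(d,px,.012)*1000; print(c.round(1))
print(np.linalg.norm(c[1]-c[0]),np.linalg.norm(c[2]-c[1]))
k=toplane(d,[f(404,150)],.078)*1000; print("knob",k)
yd=c[1]-c[2]; yaw=np.degrees(np.arctan2(yd[1],yd[0])); print("y dir",yaw)
e=c[0]-c[1]; print("x axis line",np.degrees(np.arctan2(e[1],e[0])))
E
```

```text
[[ 571.6  -18.    12. ]
 [ 447.5  -42.7   12. ]
 [ 486.  -268.3   12. ]]
126.46225664097584 228.82349487224428
knob [[ 548.19264628 -210.47640782   78.        ]]
y dir 99.67315988738561
x axis line 11.28797648211756
```

servo_tool --pt "0.84 -0.37 0 0 0 0 -1" --pt "0.84 -0.37 0 0 0 0 -1" --pt "0.84 -0.37 0 0 0 0 -1" --pt "0.84 -0.37 0 0 0 0 -1" --pt "0.84 -0.37 0 0 0 0 -1"

```text
time_s: 0.8
position: [0.3228, -0.417, 0.2126]
tcp_rot: [179.9, 0.1, 13.4]
contact_force: [1.1, -0.1, -0.3]
opening: 0.0914
```

servo_tool --pt "0.84 -0.37 0 0 0 0 -1" --pt "0.84 -0.37 0 0 0 0 -1" --pt "0.84 -0.37 0 0 0 0 -1" --pt "0.84 -0.37 0 0 0 0 -1" --pt "0.84 -0.37 0 0 0 0 -1"

```text
time_s: 1.3
position: [0.5121, -0.2714, 0.2128]
tcp_rot: [179.8, 0.0, 13.4]
contact_force: [0.2, -1.0, 0.3]
opening: 0.0912
```

servo_tool --pt "0 0 0 0 0 -1 -1" --pt "0 0 0 0 0 -1 -1" --pt "0 0 0 0 0 -1 -1" --pt "0 0 0 0 0 -1 -1" --pt "0 0 0 0 0 -1 -1"

```text
time_s: 1.8
position: [0.5181, -0.2651, 0.2114]
tcp_rot: [179.9, 0.0, 55.6]
contact_force: [0.8, -0.4, -0.6]
opening: 0.0911
```

servo_tool --pt "0 0 0 0 0 -1 -1" --pt "0 0 0 0 0 -1 -1" --pt "0 0 0 0 0 -1 -1" --pt "0 0 0 0 0 -1 -1" --pt "0 0 0 0 0 0 -1"

```text
time_s: 2.3
position: [0.5179, -0.2647, 0.2108]
tcp_rot: [-180.0, 0.0, 89.0]
contact_force: [0.6, 0.1, -0.7]
opening: 0.0911
```

```bash
python3 - <<'E'
from h import *
d=ctrl.get_image("wrist"); np.save("w1.npy",d,allow_pickle=True)
cv2.imwrite("pics/w1.png",d["frame"][:,:,::-1])
E
```

```text
(no output)
```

View pics/w1.png

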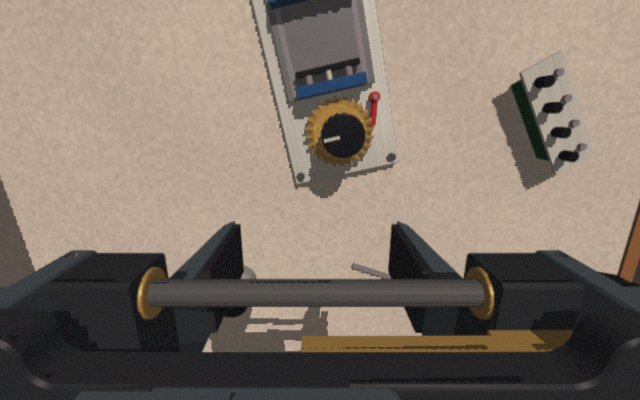

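The wrist view shows the knob top at (343,136), near base corners at (295,187) and (397,163), and the jaw at (332,84). I'll move 100 mm ahead so the whole clamp is in view.

servo_tool --pt "1 -0.2 0 0 0 0 -1" --pt "1 -0.2 0 0 0 -0.7 -1" --pt "0 0 0 0 0 -0.7 -1" --pt "0 0 0 0 0 0 -1"

```text
time_s: 2.75
position: [0.5001, -0.1629, 0.2101]
tcp_rot: [180.0, 0.0, 99.6]
contact_force: [0.3, 0.0, 0.2]
opening: 0.0912
```

```bash
python3 - <<'E'
from h import *
print(ctrl.observe()["position"],ctrl.observe()["tcp_rot"])
d=ctrl.get_image("wrist"); np.save("w2.npy",d,allow_pickle=True)
cv2.imwrite("pics/w2.png",d["frame"][:,:,::-1])
crop(d,"w2c.png",240,0,440,240,2.5)
E
```

```text
[ 0.50012913 -0.16293558  0.21011145] [1.79966834e+02 3.38440873e-02 9.95628251e+01]
```

View pics/w2c.png

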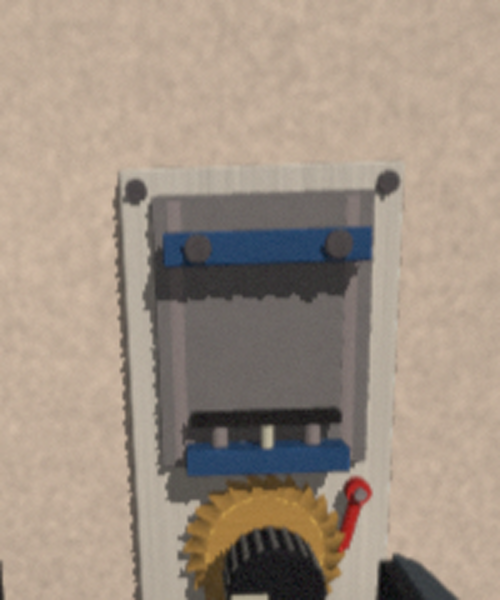

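```bash
python3 - <<'E'
from h import *
d=np.load("w2.npy",allow_pickle=True).item()
f=lambda x,y:(240+x/2.5,y/2.5)
c=toplane(d,[f(120,172),f(402,165)],.012)*1000
print("corners",c.round(1),np.linalg.norm(c[0]-c[1]))
e=c[1]-c[0]; a=np.arctan2(e[1],e[0]); print("xdir",np.degrees(a))
for z,pts in[(.04,[(166,236),(372,228),(166,266),(372,260)]),(.02,[(166,266),(372,260)]),(.034,[(190,412),(341,407)]),(.02,[(190,424),(341,420)]),(.041,[(188,448),(348,442),(188,473),(348,469)]),(.012,[(120,172),(143,600),(402,165),(378,570)])]:
    p=toplane(d,[f(*q) for q in pts],z)*1000; print(z,p[:,:2].round(1).tolist(),[round(float(np.linalg.norm(p[i]-p[i+1])),1) for i in range(0,len(p)-1,2)],[round(float(np.degrees(np.arctan2(*(p[i+1]-p[i])[[1,0]]))),1) for i in range(0,len(p)-1,2)])
d=np.load("w1.npy",allow_pickle=True).item()
g=cv2.cvtColor(d["frame"],cv2.COLOR_RGB2HSV)
m=(g[:,:,2]<70).astype(np.uint8); m[:, :310]=0;m[:,372:]=0;m[:108]=0;m[164:]=0
n,l,s,cc=cv2.connectedComponentsWithStats(m)
i=1+np.argmax(s[1:,4]); print(s[i],cc[i])
c2=toplane(d,[(295,187),(397,163)],.012)*1000;print("near corners",c2.round(1),np.linalg.norm(c2[0]-c2[1]))
print("knob top",toplane(d,[(343,136)],.078)*1000)
crop(d,"w1c.png",240,40,440,200,4)
E
```

```text
corners [[448.9 -44.   12. ]
 [574.  -19.9  12. ]] 127.32360641822754
xdir 10.897375841289401
0.04 [[474.7, -68.7], [560.8, -50.9], [476.7, -80.8], [563.8, -63.6]] [87.9, 88.9] [11.7, 11.2]
0.02 [[476.1, -80.7], [568.3, -62.5]] [94.1] [11.2]
0.034 [[497.6, -142.8], [566.2, -128.9]] [70.0] [11.5]
0.02 [[499.1, -151.0], [570.8, -137.0]] [73.1] [11.1]
0.041 [[499.3, -158.3], [571.4, -143.3], [501.3, -170.0], [574.3, -155.8]] [73.7, 74.4] [11.7, 11.0]
0.012 [[448.9, -44.0], [490.4, -250.2], [574.0, -19.9], [609.7, -212.8]] [210.3, 196.2] [-78.6, -79.5]
[ 321  113   44   46 1474] [343.21031208 135.45997286]
near corners [[ 492.1 -276.2   12. ]
 [ 619.1 -248.    12. ]] 130.1011423256014
knob top [[ 546.42412659 -208.61106308   78.        ]]
```

View pics/w1c.png

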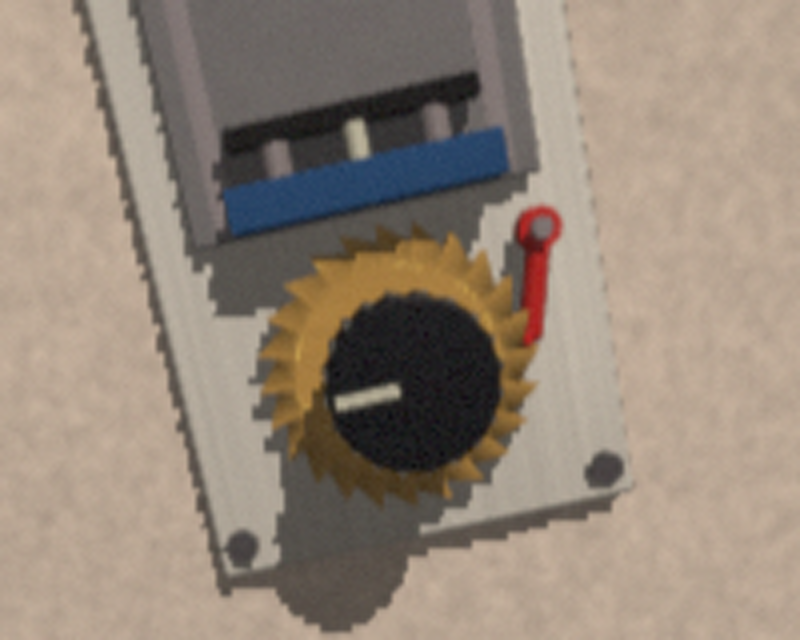

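Clamp from the wrist views: origin ≈ (0.526,-0.107), yaw ≈ 11.1°, stop face about +35, and slot middle ≈ (0.526,-0.104). Now to the board.

servo_tool --pt "0.9 0.12 0 0 0 0 -1" --pt "0.9 0.12 0 0 0 0 -1" --pt "0.9 0.12 0 0 0 0 -1" --pt "0.9 0.12 0 0 0 0 -1" --pt "0.9 0.12 0 0 0 0 -1"

```text
time_s: 3.3
position: [0.4986, 0.0623, 0.2099]
tcp_rot: [179.8, 0.2, 97.4]
contact_force: [0.5, 0.3, 0.2]
opening: 0.0913
```

servo_tool --pt "0.9 0.12 0 0 0 0 -1" --pt "0.9 0.12 0 0 0 0 -1" --pt "0.9 0.12 0 0 0 0 -1" --pt "0 0 0 0 0 1 -1" --pt "0 0 0 0 0 1 -1"

```text
time_s: 3.8
position: [0.5024, 0.2076, 0.2093]
tcp_rot: [179.6, -0.0, 79.9]
contact_force: [0.5, -0.7, 0.4]
opening: 0.0912
```

servo_tool --pt "0 0 0 0 0 1 -1" --pt "0 0 0 0 0 1 -1" --pt "0 0 0 0 0 0 -1"

```text
time_s: 4.1
position: [0.5045, 0.2073, 0.2087]
tcp_rot: [179.7, -0.1, 62.5]
contact_force: [0.0, -0.8, 0.0]
opening: 0.0913
```

```bash
python3 - <<'E'
from h import *
print(ctrl.observe()["position"],ctrl.observe()["tcp_rot"])
d=ctrl.get_image("wrist"); np.save("w3.npy",d,allow_pickle=True)
cv2.imwrite("pics/w3.png",d["frame"][:,:,::-1])
E
```

```text
[0.50453885 0.20731866 0.2087151 ] [ 1.79658399e+02 -1.47043269e-01  6.24748456e+01]
```

View pics/w3.png

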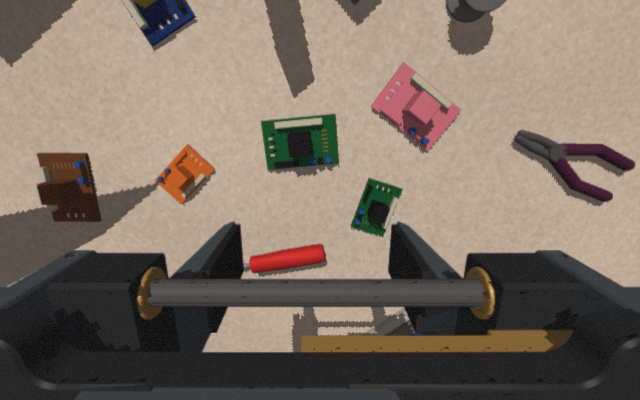

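The board is at wrist (300,143) with its block at (300,146). The small green board at (377,208), the pink one at (416,106) and the red screwdriver handle at (288,259) are nearby.

```bash
cat >> h.py <<'E'
def board(d,box,z):
    x0,y0,x1,y1=box
    hsv=cv2.cvtColor(d["frame"],cv2.COLOR_RGB2HSV); m=cv2.inRange(hsv,(45,90,25),(85,255,255))
    k=np.zeros_like(m);k[y0:y1,x0:x1]=m[y0:y1,x0:x1]
    pts=np.argwhere(k)[:,::-1].astype(float)
    q=[]
    h=cv2.convexHull(pts.astype(np.float32)).reshape(-1,2)
    q=toplane(d,h,z)[:,:2]
    return cv2.minAreaRect((q*1000).astype(np.float32))
E
python3 - <<'E'
from h import *
d=np.load("w3.npy",allow_pickle=True).item()
print(board(d,(250,105,348,177),.005))
hsv=cv2.cvtColor(d["frame"],cv2.COLOR_RGB2HSV); 
m=cv2.inRange(hsv,(0,0,0),(180,255,45));k=np.zeros_like(m);k[128:160,282:320]=m[128:160,282:320]
n,l,s,c=cv2.connectedComponentsWithStats(k);
for i in range(1,n):
  if s[i,4]>30:print(s[i],c[i],toplane(d,[c[i]],.035)*1000,toplane(d,[c[i]],.02)*1000)
crop(d,"w3c.png",250,100,350,180,7)
E
```

```text
((509.9908752441406, 254.123291015625), (58.61284255981445, 88.51272583007812), 67.54847717285156)
[282 128  34  32 750] [299.708      143.24666667] [[511.39190656 255.6342596   35.        ]] [[510.08303579 254.59958098  20.        ]]
```

View pics/w3c.png

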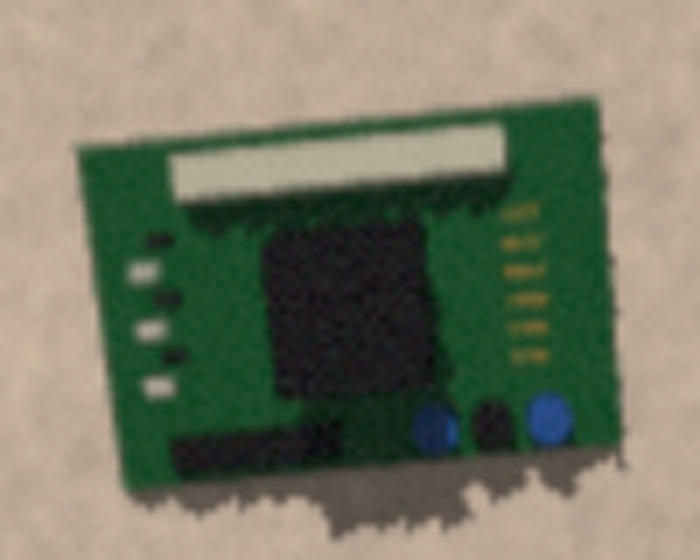

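servo_tool --pt "0 0 0.5 0 0 -0.66 -0.1" --pt "0.46 -0.13 0.8 0 0 0 -0.1" --pt "0.46 -0.13 0.8 0 0 0 -0.1" --pt "0 0 0.5 0 0 0 -0.1" --pt "0 0 0 0 0 0 -0.1"

```text
time_s: 4.65
position: [0.5157, 0.2546, 0.077]
tcp_rot: [179.3, -0.4, 68.2]
contact_force: [-0.3, 0.0, -0.8]
opening: 0.054
```

```bash
python3 - <<'E'
from h import *
o=ctrl.observe();print(o["position"],o["tcp_rot"],o["opening"])
d=ctrl.get_image("wrist");cv2.imwrite("pics/w4.png",d["frame"][:,:,::-1])
a=np.radians(o["tcp_rot"][2]);e=np.array([.510,.2548])-o["position"][:2]
print("dx,dy tool mm",1000*(e@[np.cos(a),np.sin(a)]),1000*(e@[np.sin(a),-np.cos(a)]))
E
```

```text
[0.51568175 0.2546242  0.07699484] [179.29331111  -0.37178161  68.20390309] 0.0539730091083292
dx,dy tool mm -1.9464238049508882 -5.34084519346212
```

View pics/w4.png

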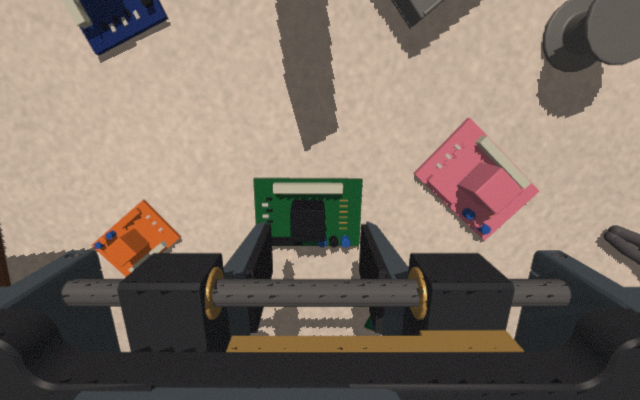

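servo_tool --pt "-0.04 -0.11 0 0.09 -0.05 0.04 -0.1" --pt "0 0 0.5 0 0 0 -0.1" --pt "0 0 0.4 0 0 0 -0.1" --pt "0 0 0 0 0 0 -0.1"

```text
time_s: 5.1
position: [0.5158, 0.2562, 0.0405]
tcp_rot: [179.5, -0.7, 67.7]
contact_force: [-1.2, 0.0, 0.4]
opening: 0.0504
```

```bash
python3 - <<'E'
from h import *
o=ctrl.observe();print(o["position"],o["tcp_rot"],o["opening"])
d=ctrl.get_image("side");crop(d,"s5.png",180,200,300,300,6)
a=np.radians(o["tcp_rot"][2]);e=np.array([.510,.2548])-o["position"][:2]
print("dx,dy tool mm",1000*(e@[np.cos(a),np.sin(a)]),1000*(e@[np.sin(a),-np.cos(a)]))
E
```

```text
[0.51582776 0.25617723 0.0404618 ] [179.46400729  -0.66476351  67.72896588] 0.0504012582303488
dx,dy tool mm -3.4831439712603167 -4.871065868383432
```

View pics/s5.png

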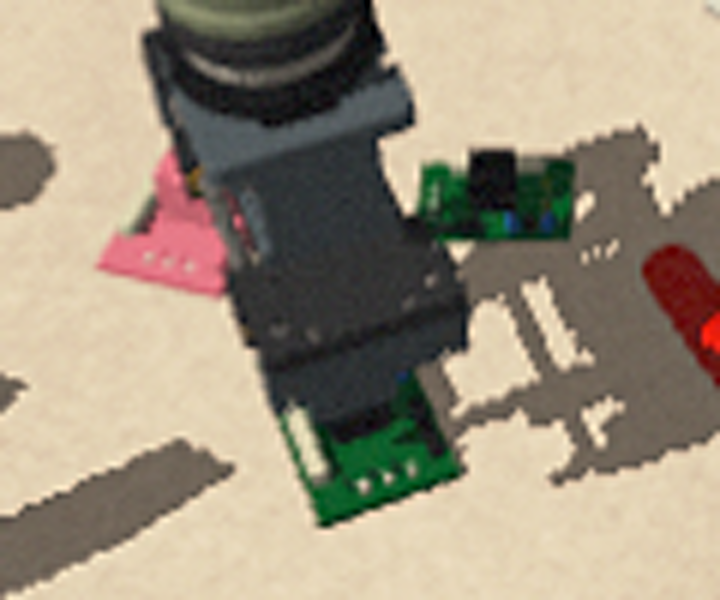

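servo_tool --pt "-0.07 -0.12 0 0.06 0.08 0 -0.1" --pt "0 -0.03 0.3 0 0 0 -0.1" --pt "0 -0.03 0.2 0 0 0 -0.1" --pt "0 0 0 0 0 0 -0.1"

```text
time_s: 5.55
position: [0.51, 0.2584, 0.023]
tcp_rot: [179.5, -2.0, 67.7]
contact_force: [0.2, -0.2, 0.3]
opening: 0.0501
```

```bash
cat > st.py <<'E'
from h import *
import sys
o=ctrl.observe();print(np.round(o["position"],4),np.round(o["tcp_rot"],2),round(o["opening"],4),np.round(o["contact_force"],1))
t=np.array([float(x) for x in sys.argv[1:3]])
a=np.radians(o["tcp_rot"][2]);e=t-o["position"][:2]
print("dx,dy tool mm",1000*(e@[np.cos(a),np.sin(a)]),1000*(e@[np.sin(a),-np.cos(a)]))
E
python3 st.py .51 .2548
```

```text
[0.51   0.2584 0.023 ] [179.49  -1.99  67.69] 0.0501 [ 0.2 -0.2  0.3]
dx,dy tool mm -3.309236723926338 1.3126318836408246
```

servo_tool --pt "-0.07 0.03 0.08 0.07 -0.27 0 -0.1" --pt "0 0 0 0 0 0 -0.1"

```text
time_s: 5.75
position: [0.5106, 0.2547, 0.0207]
tcp_rot: [180.0, 0.1, 67.7]
contact_force: [-0.3, -0.5, 0.3]
opening: 0.0504
```

```bash
python3 st.py .51 .2548
```

```text
[0.5106 0.2547 0.0207] [1.7999e+02 1.1000e-01 6.7680e+01] 0.0504 [-0.3 -0.5  0.3]
dx,dy tool mm -0.18185747820609044 -0.596516896862086
```

servo_tool --pt "0 0 0.2 0 0 0 -0.1" --pt "0 0 0.05 0 0 0 -0.1" --pt "0 0 0 0 0 0 -0.1"

```text
time_s: 6.05
position: [0.511, 0.2551, 0.0086]
tcp_rot: [179.9, -0.1, 67.7]
contact_force: [0.1, -0.6, -1.1]
opening: 0.0502
```

```bash
python3 st.py .51 .2548;python3 - <<'E'
from h import *
d=ctrl.get_image("side");crop(d,"s6.png",180,200,300,300,6)
E
```

```text
[0.511  0.2551 0.0086] [ 1.7991e+02 -6.0000e-02  6.7680e+01] 0.0502 [ 0.1 -0.6 -1.1]
dx,dy tool mm -0.6656923954483299 -0.8331190962198259
```

View pics/s6.png

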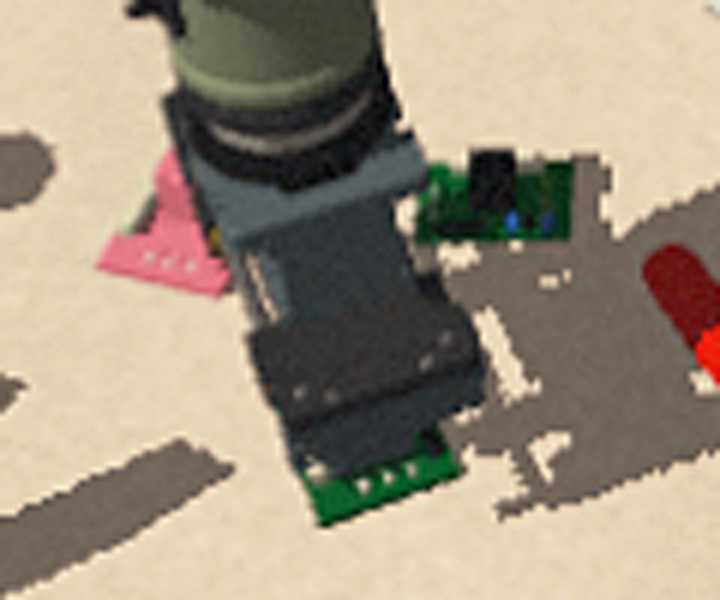

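The fingers straddle the block at side crop (385,470) with the board undisturbed, so I'll close.

servo_tool --pt "0 0 0 0 0 0 1" --pt "0 0 0 0 0 0 1" --pt "0 0 0 0 0 0 1" --pt "0 0 0 0 0 0 1" --pt "0 0 0 0 0 0 1"

```text
time_s: 6.6
position: [0.5108, 0.255, 0.0089]
tcp_rot: [179.9, -0.1, 67.7]
contact_force: [0.2, -0.0, -0.8]
opening: 0.0257
```

servo_tool --pt "0 0 -0.3 0 0 0 1" --pt "0 0 -0.6 0 0 0 1" --pt "0 0 -0.8 0 0 0 1" --pt "0 0 -0.8 0 0 0 1" --pt "0 0 -0.3 0 0 0 1"

```text
time_s: 7.1
position: [0.5077, 0.2535, 0.1489]
tcp_rot: [-179.6, 0.5, 67.7]
contact_force: [0.7, -0.1, -2.1]
opening: 0.0258
```

```bash
python3 st.py .51 .2548;python3 - <<'E'
from h import *
d=ctrl.get_image("wrist");np.save("w7.npy",d,allow_pickle=True);crop(d,"w7.png",160,60,480,300,2.4)
E
```

```text
[0.5077 0.2535 0.1489] [-179.62    0.46   67.68] 0.0258 [ 0.7 -0.1 -2.1]
dx,dy tool mm 2.0827012020052322 1.6176030317687307
```

View pics/w7.png

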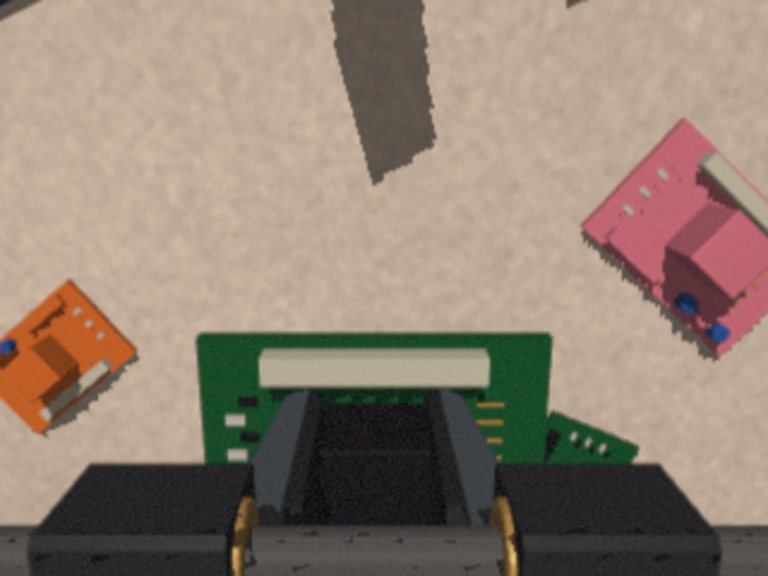

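```bash
python3 - <<'E'
from h import *
d=np.load("w7.npy",allow_pickle=True).item()
p=toplane(d,[(160+198/2.4,60+333/2.4),(160+552/2.4,60+333/2.4)],.145)[:,:2]
a=np.radians(67.68);q=(p-[.5077,.2535])*1000
X=np.array([np.cos(a),np.sin(a)]);Y=np.array([np.sin(a),-np.cos(a)])
print(q@X,q@Y)
E
```

```text
[30.04258668 30.19254531] [-43.69027038  45.33874429]
```

servo_tool --pt "0 0 0 0 0 -1 1" --pt "0 0 0 0 0 -1 1" --pt "0 0 0 0 0 -1 1" --pt "0 0 0 0 0 -1 1" --pt "0 0 0 0 0 0 1"

```text
time_s: 7.65
position: [0.5064, 0.2528, 0.1469]
tcp_rot: [-179.3, 0.2, 100.9]
contact_force: [0.4, 0.5, -1.6]
opening: 0.026
```

servo_tool --pt "-0.8 -0.12 0 0 0 0 1" --pt "-0.88 -0.12 0 0 0 0 1" --pt "-0.88 -0.12 0 0 0 0 1" --pt "-0.88 -0.12 0 0 0 0 1" --pt "-0.88 -0.12 0 0 0 0 1"

```text
time_s: 8.15
position: [0.5157, 0.0334, 0.1432]
tcp_rot: [-179.1, 0.1, 100.5]
contact_force: [1.0, -0.5, -1.2]
opening: 0.026
```

servo_tool --pt "-0.88 -0.12 0 0 0 0 1" --pt "-0.88 -0.12 0 0 0 0 1" --pt "-0.5 -0.08 0 0 0 0 1" --pt "0 0 0 0 0 0 1"

```text
time_s: 8.55
position: [0.5183, -0.0901, 0.1409]
tcp_rot: [-178.9, 0.2, 99.4]
contact_force: [0.2, 0.3, -2.0]
opening: 0.026
```

```bash
python3 st.py .526 -.104
```

```text
[ 0.5183 -0.0901  0.1409] [-178.88    0.18   99.44] 0.026 [ 0.2  0.3 -2. ]
dx,dy tool mm -14.990556952692945 5.300713931785944
```

servo_tool --pt "-0.3 0.11 0.3 -0.14 0.02 -0.21 1" --pt "0 0 0.5 0 0 0 1" --pt "0 0 0 0 0 0 1"

```text
time_s: 8.85
position: [0.5255, -0.1037, 0.0987]
tcp_rot: [-180.0, -0.1, 100.6]
contact_force: [-1.2, -0.3, -1.6]
opening: 0.0256
```

```bash
python3 st.py .526 -.104; python3 - <<'E'
from h import *
d=ctrl.get_image("wrist");np.save("w8.npy",d,allow_pickle=True);crop(d,"w8.png",160,60,480,300,2.4)
E
```

```text
[ 0.5255 -0.1037  0.0987] [-1.8000e+02 -1.2000e-01  1.0063e+02] 0.0256 [-1.2 -0.3 -1.6]
dx,dy tool mm -0.36336481861601033 0.47838648726764654
```

View pics/w8.png

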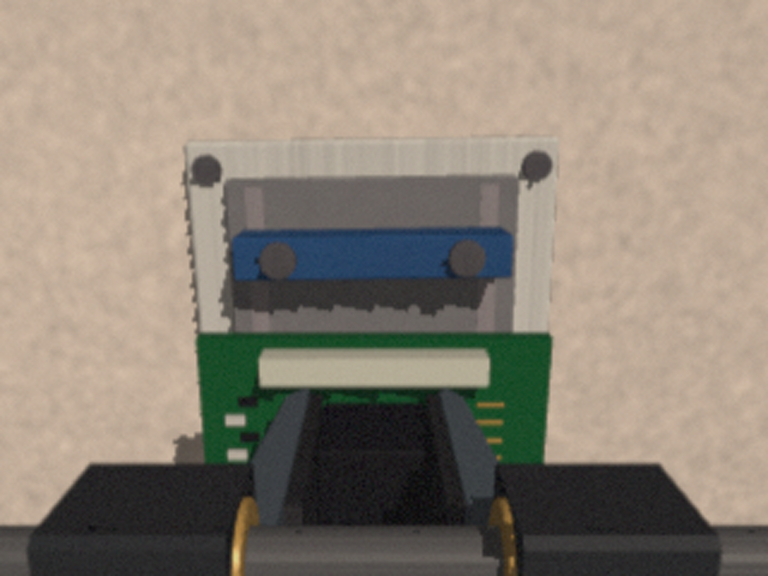

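```bash
python3 - <<'E'
from h import *
d=np.load("w8.npy",allow_pickle=True).item()
a=np.radians(100.63);X=np.array([np.cos(a),np.sin(a)]);Y=np.array([np.sin(a),-np.cos(a)]);t=np.array([.5255,-.1037])
for z,P in [(.04,[(235,279),(512,276)]),(.04,[(235,237),(512,233)]),(.012,[(187,143),(556,136)])]:
    p=toplane(d,[(160+x/2.4,60+y/2.4) for x,y in P],z)[:,:2]; e=p[1]-p[0]
    q=(p-t)*1000;print(z,(q@X).round(1),(q@Y).round(1),np.degrees(np.arctan2(e[1],e[0])).round(2),(p.mean(0)*1000).round(1))
E
```

```text
0.04 [32.1 33. ] [-44.6  45. ] 11.25 [519.7 -71.7]
0.04 [45.7 46.9] [-43.8  44.3] 11.44 [517.2 -58.1]
0.012 [73.9 76.2] [-64.   62.9] 11.66 [511.2 -30.1]
```

servo_tool --pt "-0.015 0 0.4 0 -0.01 -0.09 1" --pt "0 0 0.4 0 0 0 1" --pt "0 0 0 0 0 0 1"

```text
time_s: 9.2
position: [0.53, -0.1028, 0.0628]
tcp_rot: [179.5, 0.2, 101.4]
contact_force: [-0.2, -0.3, -2.2]
opening: 0.0259
```

```bash
python3 st.py .5257 -.1046
```

```text
[ 0.53   -0.1028  0.0628] [1.7949e+02 1.6000e-01 1.0137e+02] 0.0259 [-0.2 -0.3 -2.2]
dx,dy tool mm -0.9207525804574118 -4.559165796020616
```

servo_tool --pt "-0.02 -0.1 0 0.06 0.02 0 1" --pt "0 0 0 0 0 0 1" --pt "0 0 0.12 0 0 0 1" --pt "0 0 0 0 0 0 1"

```text
time_s: 9.6
position: [0.5277, -0.1041, 0.0608]
tcp_rot: [179.6, 0.1, 101.4]
contact_force: [-0.3, 0.2, -1.2]
opening: 0.0256
```

```bash
python3 st.py .5257 -.1046; python3 - <<'E'
from h import *
d=ctrl.get_image("side");crop(d,"s9.png",280,130,400,230,6)
E
```

```text
[ 0.5277 -0.1041  0.0608] [1.7964e+02 1.4000e-01 1.0139e+02] 0.0256 [-0.3  0.2 -1.2]
dx,dy tool mm -0.07774843281186639 -2.0210121270781376
```

View pics/s9.png

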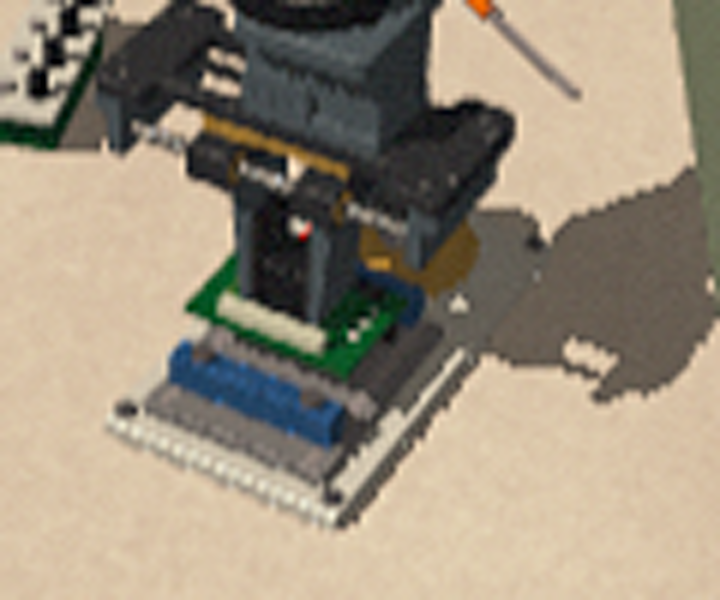

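servo_tool --pt "0 -0.05 0.25 0.04 0 0 1" --pt "0 0 0.15 0 0 0 1" --pt "0 0 0 0 0 0 1"

```text
time_s: 9.95
position: [0.5259, -0.105, 0.04]
tcp_rot: [179.9, 0.2, 101.4]
contact_force: [-0.4, -0.2, -0.9]
opening: 0.026
```

```bash
python3 st.py .5257 -.1046
```

```text
[ 0.5259 -0.105   0.04  ] [179.87   0.19 101.36] 0.026 [-0.4 -0.2 -0.9]
dx,dy tool mm 0.39225460361143905 -0.122772205244622
```

servo_tool --pt "0.005 0 0.15 0 0.01 0 1" --pt "0 0 0.06 0 0 0 1" --pt "0 0 0 0 0 0 1"

```text
time_s: 10.25
position: [0.5257, -0.1047, 0.0289]
tcp_rot: [179.9, 0.1, 101.4]
contact_force: [-0.9, 1.1, 3.9]
opening: 0.0258
```

```bash
python3 st.py .5257 -.1046; python3 - <<'E'
from h import *
d=ctrl.get_image("side");crop(d,"s10.png",280,130,400,230,6)
E
```

```text
[ 0.5257 -0.1047  0.0289] [1.7993e+02 8.0000e-02 1.0135e+02] 0.0258 [-0.9  1.1  3.9]
dx,dy tool mm 0.137784259616934 0.053269508943646814
```

View pics/s10.png

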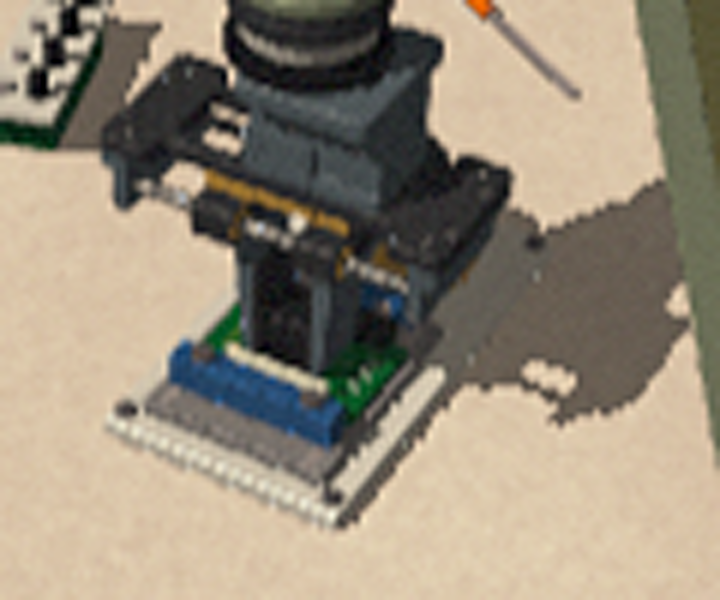

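The side view shows the board down on the bed behind the stop, at crop (300,365), with a light contact force. I'll release and lift.

servo_tool --pt "0 0 0 0 0 0 -0.1" --pt "0 0 0 0 0 0 -0.1" --pt "0 0 0 0 0 0 -0.1" --pt "0 0 -0.2 0 0 0 -0.1" --pt "0 0 -0.5 0 0 0 -0.1"

```text
time_s: 10.8
position: [0.524, -0.1044, 0.0626]
tcp_rot: [-179.8, -0.0, 101.4]
contact_force: [0.3, -0.0, -0.4]
opening: 0.0503
```

servo_tool --pt "0 0 -0.8 0 0 0 -0.1" --pt "0 0 -0.8 0 0 0 -0.1" --pt "0 0 -0.8 0 0 0 -0.2" --pt "-1 0 0 0 0 0 -0.2" --pt "-0.6 0 0 0 0 0 -0.2"

```text
time_s: 11.3
position: [0.5422, -0.1815, 0.1953]
tcp_rot: [179.7, 0.2, 101.7]
contact_force: [-0.4, 0.2, 0.3]
opening: 0.0546
```

```bash
python3 st.py .5464 -.2086; python3 - <<'E'
from h import *
d=ctrl.get_image("wrist");np.save("w11.npy",d,allow_pickle=True);crop(d,"w11.png",160,0,480,240,2.4)
E
```

```text
[ 0.5422 -0.1815  0.1953] [179.67   0.2  101.74] 0.0546 [-0.4  0.2  0.3]
dx,dy tool mm -27.340874299152706 -1.3969047368099514
```

View pics/w11.png

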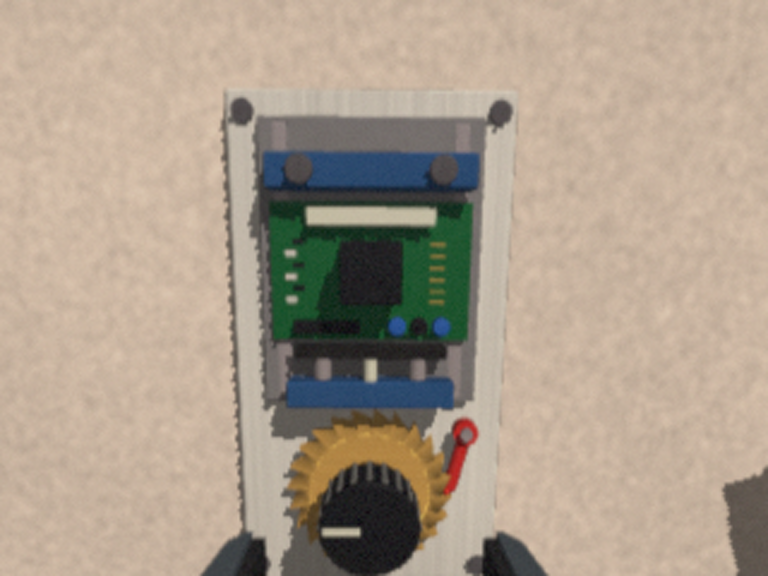

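The board lies flat on the bed with small gaps to the stop (crop row 195) and to the pad (row 343). The knob top is at (370,520). Now I'll go to the knob.

```bash
python3 - <<'E'
from h import *
d=np.load("w11.npy",allow_pickle=True).item()
f=lambda x,y:(160+x/2.4,y/2.4)
print("knob",toplane(d,[f(370,521)],.078)*1000)
for n,z,P in [("stop",.04,[(264,190),(478,190)]),("pad",.034,[(292,345),(446,345)]),("bfar",.025,[(270,202),(473,202)]),("bnear",.025,[(274,343),(469,343)]),("base",.012,[(227,91),(517,91)]),("jawback",.041,[(287,408),(453,408)]),("padback",.034,[(292,358),(446,358)])]:
    p=toplane(d,[f(*q) for q in P],z)*1000; r=p[:,:2]-[525.8,-107]; a=np.radians(11.2)
    print(n,(r@[-np.sin(a),np.cos(a)]).round(1),(r@[np.cos(a),np.sin(a)]).round(1))
E
```

```text
knob [[ 546.44197676 -204.4289328    78.        ]]
stop [33.7 34.6] [-44.1  45.7]
pad [-31.1 -30.5] [-34.5  35.3]
bfar [30.1 31. ] [-43.7  45.8]
bnear [-31.3 -30.5] [-43.8  47. ]
base [76.6 77.9] [-62.8  64.8]
jawback [-58.7 -58.1] [-36.7  38.9]
padback [-37.  -36.4] [-34.6  35.6]
```

servo_tool --pt "-0.54 -0.03 0.3 0.04 0.02 0 -0.6" --pt "0 0 0.8 0 0 0 -0.6" --pt "0 0 0 0 0 0 -0.6"

```text
time_s: 11.65
position: [0.5495, -0.2154, 0.1437]
tcp_rot: [179.5, 0.5, 101.4]
contact_force: [-0.9, 0.8, -0.1]
opening: 0.0728
```

```bash
python3 st.py .5464 -.2094
```

```text
[ 0.5495 -0.2154  0.1437] [179.54   0.47 101.44] 0.0728 [-0.9  0.8 -0.1]
dx,dy tool mm 6.528005669357876 -1.8591399391831507
```

servo_tool --pt "0.13 -0.05 0.3 0.06 0.06 0 -0.6" --pt "0 0 0.4 0 0 0 -0.6" --pt "0 0 0 0 0 0 -0.6"

```text
time_s: 11.95
position: [0.547, -0.2085, 0.1109]
tcp_rot: [179.8, 0.1, 101.5]
contact_force: [-0.5, -0.0, 0.7]
opening: 0.0728
```

```bash
python3 st.py .5464 -.2094; python3 - <<'E'
from h import *
d=ctrl.get_image("side");crop(d,"s12.png",280,110,400,210,6)
d=ctrl.get_image("scene");crop(d,"c12.png",230,190,350,280,6)
E
```

```text
[ 0.547  -0.2085  0.1109] [1.7983e+02 6.0000e-02 1.0147e+02] 0.0728 [-0.5 -0.   0.7]
dx,dy tool mm -0.756150576473857 -0.7924512576311497
```

View pics/s12.png

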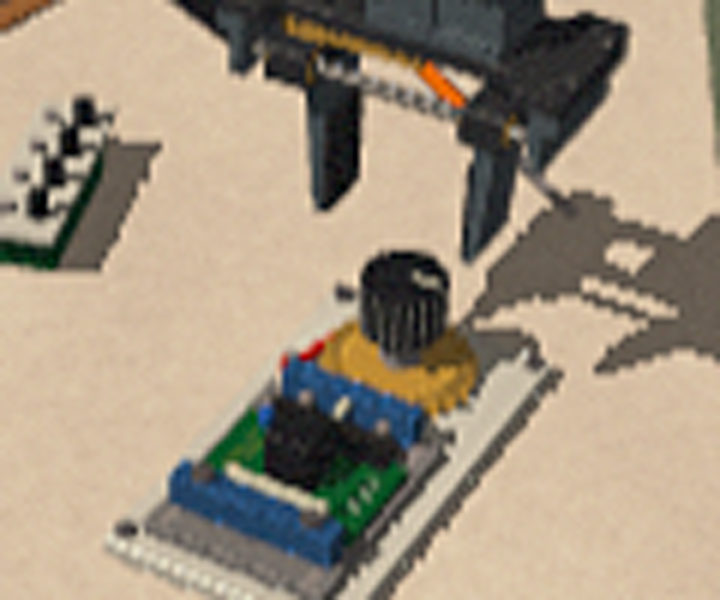

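View pics/c12.png

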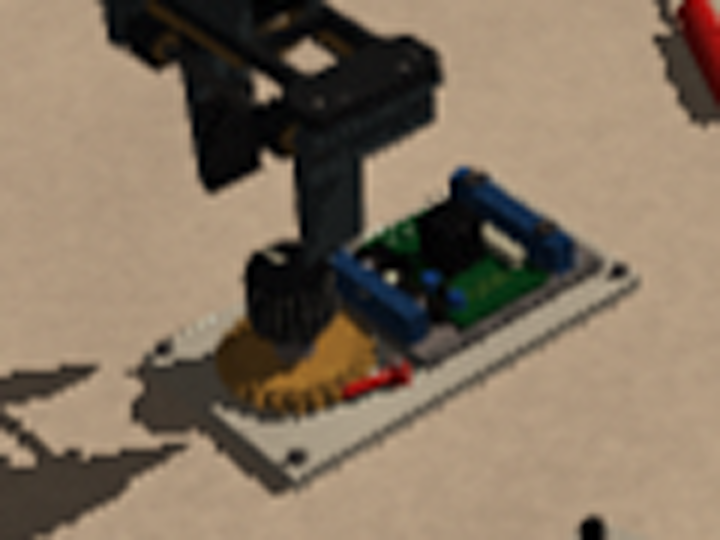

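servo_tool --pt "-0.01 -0.02 0.4 0.02 0 0 -0.6" --pt "0 -0.02 0.4 0 0 0 -0.6" --pt "0 0 0.2 0 0 0 -0.6" --pt "0 0 0 0 0 0 -0.6"

```text
time_s: 12.45
position: [0.5516, -0.2104, 0.0687]
tcp_rot: [179.2, 0.6, 101.6]
contact_force: [-0.8, -0.1, 0.4]
opening: 0.0729
```

```bash
python3 st.py .5464 -.2094
```

```text
[ 0.5516 -0.2104  0.0687] [179.18   0.58 101.58] 0.0729 [-0.8 -0.1  0.4]
dx,dy tool mm 2.069831145939282 -4.8842351295882835
```

servo_tool --pt "0.05 -0.11 0.1 0.1 0.07 0.05 -0.6" --pt "0 -0.02 0.2 0 0 0 -0.6" --pt "0 -0.02 0.2 0 0 0 -0.6" --pt "0 0 0 0 0 0 -0.6"

```text
time_s: 12.85
position: [0.5451, -0.21, 0.0449]
tcp_rot: [179.8, 0.1, 101.2]
contact_force: [-0.6, -0.5, 0.7]
opening: 0.0732
```

```bash
python3 st.py .5464 -.2094
```

```text
[ 0.5451 -0.21    0.0449] [1.7980e+02 1.4000e-01 1.0116e+02] 0.0732 [-0.6 -0.5  0.7]
dx,dy tool mm 0.3245086841109804 1.3628621634841385
```

servo_tool --pt "0 0.03 -0.05 0 0 0 -0.6" --pt "0 0 0 0 0 0 1" --pt "0 0 0 0 0 0 1" --pt "0 0 0 0 0 0 1" --pt "0 0 0 0 0 0 1"

```text
time_s: 13.35
position: [0.5469, -0.21, 0.0481]
tcp_rot: [179.8, 0.2, 101.2]
contact_force: [-7.9, -3.0, 2.1]
opening: 0.0438
```

```bash
cat >> st.py <<'E'
print("torque",np.round(o["wrist_torque"],3), "J6",round(o["joint_positions"][5],2))
E
python3 st.py .5464 -.2094
```

```text
[ 0.5469 -0.21    0.0481] [1.7979e+02 1.6000e-01 1.0116e+02] 0.0438 [-7.9 -3.   2.1]
dx,dy tool mm 0.6559343730943918 -0.4142940136741682
torque [-0.479  1.588  0.02 ] J6 -33.26
```

servo_tool --pt "0 0 0 0 0 0.5 1" --pt "0 0 0 0 0 0.5 1" --pt "0 0 0 0 0 0.5 1" --pt "0 0 0 0 0 0 1"

```text
time_s: 13.75
position: [0.5464, -0.2101, 0.0481]
tcp_rot: [179.8, 0.2, 88.9]
contact_force: [0.6, -0.1, -0.0]
opening: 0.0435
```

```bash
python3 st.py .5464 -.2094
```

```text
[ 0.5464 -0.2101  0.0481] [1.7981e+02 1.6000e-01 8.8860e+01] 0.0435 [ 0.6 -0.1 -0. ]
dx,dy tool mm 0.6919377034510906 0.024408797940788513
torque [-0.083 -0.226  0.091] J6 -20.91
```

servo_tool --pt "0 0 0 0 0 0.4 1" --pt "0 0 0 0 0 0.15 1" --pt "0 0 0 0 0 0 1" --pt "0 0 0 0 0 0 1"

```text
time_s: 14.15
position: [0.5462, -0.2101, 0.0481]
tcp_rot: [179.8, 0.2, 84.7]
contact_force: [0.7, -0.4, -1.4]
opening: 0.0434
```

```bash
python3 st.py .5464 -.2094
```

```text
[ 0.5462 -0.2101  0.0481] [1.7981e+02 1.5000e-01 8.4660e+01] 0.0434 [ 0.7 -0.4 -1.4]
dx,dy tool mm 0.7031144238004257 0.11882852874518234
torque [-0.07  -0.149  0.025] J6 -16.7
```

servo_tool --pt "0 0 0 0 0 0.5 1" --pt "0 0 0 0 0 0.5 1" --pt "0 0 0 0 0 0.5 1" --pt "0 0 0 0 0 0.3 1" --pt "0 0 0 0 0 0 1"

```text
time_s: 14.65
position: [0.5457, -0.21, 0.0481]
tcp_rot: [179.8, 0.1, 70.1]
contact_force: [-0.6, -0.1, -0.8]
opening: 0.0434
```

```bash
python3 st.py .5464 -.2094
```

```text
[ 0.5457 -0.21    0.0481] [1.7983e+02 1.3000e-01 7.0060e+01] 0.0434 [-0.6 -0.1 -0.8]
dx,dy tool mm 0.8090217981242687 0.44600384708282614
torque [-0.113 -0.195  0.081] J6 -2.07
```

servo_tool --pt "0 0 0 0 0 0.5 1" --pt "0 0 0 0 0 0.5 1" --pt "0 0 0 0 0 0.5 1" --pt "0 0 0 0 0 0.35 1" --pt "0 0 0 0 0 0 1"

```text
time_s: 15.15
position: [0.5452, -0.2098, 0.0481]
tcp_rot: [179.9, 0.1, 55.3]
contact_force: [-0.6, 0.7, -0.7]
opening: 0.0434
```

```bash
python3 st.py .5464 -.2094
```

```text
[ 0.5452 -0.2098  0.0481] [1.7986e+02 1.2000e-01 5.5260e+01] 0.0434 [-0.6  0.7 -0.7]
dx,dy tool mm 0.9658380247148686 0.7611452230362744
torque [-0.17  -0.147  0.043] J6 12.76
```

servo_tool --pt "0 0 0 0 0 0.5 1" --pt "0 0 0 0 0 0.5 1" --pt "0 0 0 0 0 0.4 1" --pt "0 0 0 0 0 0 1"

```text
time_s: 15.55
position: [0.5449, -0.2095, 0.0481]
tcp_rot: [179.9, 0.1, 44.3]
contact_force: [0.4, 0.1, -0.8]
opening: 0.0435
```

```bash
python3 st.py .5464 -.2094
```

```text
[ 0.5449 -0.2095  0.0481] [1.7986e+02 1.3000e-01 4.4300e+01] 0.0435 [ 0.4  0.1 -0.8]
dx,dy tool mm 1.140335133256992 0.908472522347474
torque [-0.14  -0.125  0.135] J6 23.78
```

servo_tool --pt "0 0 0 0 0 0.35 1" --pt "0 0 0 0 0 0.2 1" --pt "0 0 0 0 0 0 1"

```text
time_s: 15.85
position: [0.5449, -0.2095, 0.0481]
tcp_rot: [179.9, 0.1, 40.2]
contact_force: [-0.5, 0.3, -0.0]
opening: 0.0431
```

```bash
python3 st.py .5464 -.2094
```

```text
[ 0.5449 -0.2095  0.0481] [1.7986e+02 1.3000e-01 4.0170e+01] 0.0431 [-0.5  0.3 -0. ]
dx,dy tool mm 1.216700118964054 0.9594643290702021
torque [-0.123 -0.071  0.151] J6 27.92
```

servo_tool --pt "0 0 0 0 0 0.1 1" --pt "0 0 0 0 0 0 1"

```text
time_s: 16.05
position: [0.5448, -0.2094, 0.0481]
tcp_rot: [179.9, 0.1, 39.5]
contact_force: [-0.7, 1.0, 0.7]
opening: 0.0433
```

```bash
python3 st.py .5464 -.2094
```

```text
[ 0.5448 -0.2094  0.0481] [1.7986e+02 1.4000e-01 3.9470e+01] 0.0433 [-0.7  1.   0.7]
dx,dy tool mm 1.2351854160522737 0.9598796071575592
torque [-0.083 -0.054  0.245] J6 28.63
```

servo_tool --pt "0 0 0 0 0 0 -0.6" --pt "0 0 0 0 0 0 -0.6" --pt "0 0 0 0 0 0 -0.6" --pt "0 0 -0.6 0 0 0 -0.6" --pt "0 0 -0.8 0 0 0 -0.6"

```text
time_s: 16.55
position: [0.5415, -0.2079, 0.1143]
tcp_rot: [-179.5, 0.4, 39.4]
contact_force: [0.3, -1.1, -0.3]
opening: 0.0729
```

servo_tool --pt "0 0 -0.8 0 0 -1 -0.6" --pt "0 0 -0.6 0 0 -1 -0.6" --pt "0 0 0 0 0 -1 -0.6" --pt "0 0 0 0 0 -1 -0.6" --pt "0 0 0 0 0 -1 -0.6"

```text
time_s: 17.05
position: [0.5456, -0.2093, 0.1947]
tcp_rot: [179.9, 0.1, 80.9]
contact_force: [-0.5, -0.5, -0.2]
opening: 0.073
```

servo_tool --pt "0 0 0 0 0 -1 -0.6" --pt "0 0 0 0 0 -1 -0.6" --pt "0 0 0 0 0 -0.7 -0.6" --pt "0 0 0 0 0 0 -0.6"

```text
time_s: 17.45
position: [0.5456, -0.2094, 0.1954]
tcp_rot: [179.8, 0.2, 103.5]
contact_force: [-0.2, -0.0, -0.5]
opening: 0.0732
```

```bash
python3 st.py .5464 -.2094;  python3 - <<'E'
from h import *
d=ctrl.get_image("wrist");np.save("w13.npy",d,allow_pickle=True);crop(d,"w13.png",200,0,420,220,3)
E
```

```text
[ 0.5456 -0.2094  0.1954] [179.84   0.2  103.48] 0.0732 [-0.2 -0.  -0.5]
dx,dy tool mm -0.21140972834768004 0.7363382117512683
torque [-0.056 -0.118  0.003] J6 -35.53
```

View pics/w13.png

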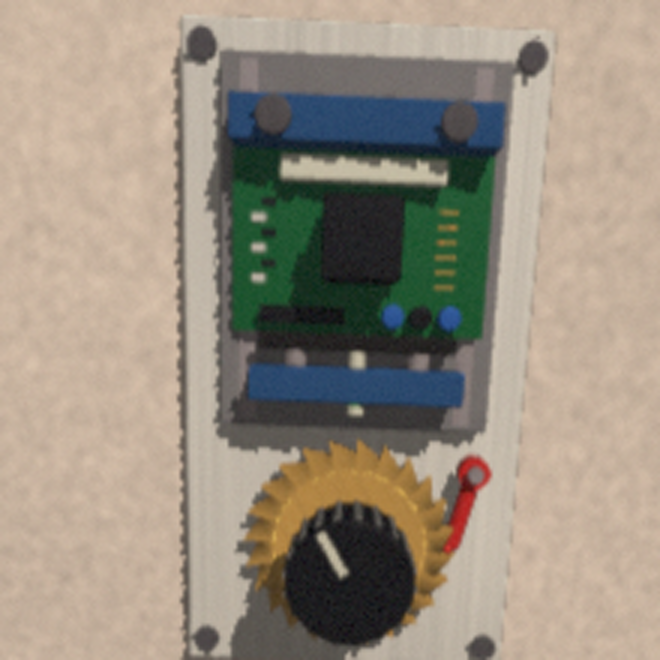

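The jaw has advanced and the board is against the stop. The pin tip shows at crop (356,408), white with a greenish root. I'll zoom in from closer.

servo_tool --pt "-0.4 0 0.6 0 0 0.25 -0.6" --pt "-0.2 0 0.4 0 0 0 -0.6" --pt "0 0 0 0 0 0 -0.6"

```text
time_s: 17.8
position: [0.5536, -0.2395, 0.1456]
tcp_rot: [179.6, 0.3, 101.0]
contact_force: [-0.1, 0.2, 0.1]
opening: 0.0734
```

```bash
python3 st.py .5464 -.2094;  python3 - <<'E'
from h import *
d=ctrl.get_image("wrist");np.save("w14.npy",d,allow_pickle=True);crop(d,"w14.png",240,60,400,180,5);
crop(d,"w14z.png",300,100,340,130,20)
E
```

```text
[ 0.5536 -0.2395  0.1456] [179.64   0.29 100.97] 0.0734 [-0.1  0.2  0.1]
dx,dy tool mm 30.886674963469197 -1.377573271225619
torque [-0.023 -0.069  0.018] J6 -35.42
```

View pics/w14.png

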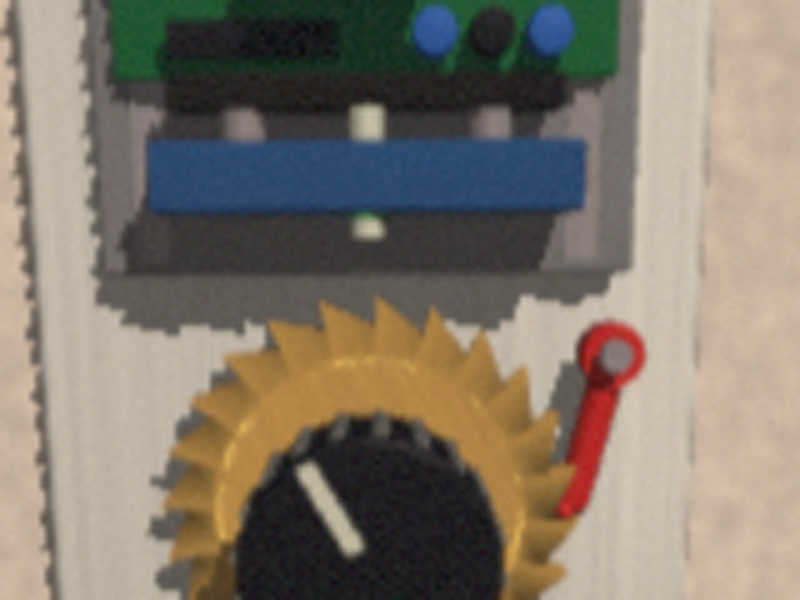

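```bash
python3 - <<'E'
from h import *
d=np.load("w14.npy",allow_pickle=True).item()
f=lambda x,y:(240+x/5,60+y/5)
a=np.radians(11.2)
for n,z,p in [("jaw back top",.041,(368,211)),("pin end top",.037,(368,236)),("pin end low",.034,(368,240)),("green/white",.037,(368,219)),("jaw front",.041,(368,141)),("pad back",.034,(368,107)),("pad front",.034,(368,77))]:
    r=toplane(d,[f(*p)],z)[0,:2]*1000-[525.8,-107]; print(n,(r@[-np.sin(a),np.cos(a)]).round(2))
print(d["frame"][98:112,313:315].tolist())
E
```

```text
jaw back top -48.11
pin end top -52.25
pin end low -52.92
green/white -49.38
jaw front -36.69
pad back -30.68
pad front -25.81
[[[45, 74, 110], [45, 75, 111]], [[45, 73, 109], [46, 74, 110]], [[45, 75, 108], [41, 70, 106]], [[37, 63, 89], [40, 63, 90]], [[55, 90, 76], [50, 70, 67]], [[109, 135, 101], [103, 126, 93]], [[167, 170, 142], [170, 172, 144]], [[189, 182, 156], [194, 186, 161]], [[186, 178, 156], [190, 181, 157]], [[135, 129, 114], [136, 131, 115]], [[70, 68, 64], [73, 70, 66]], [[60, 55, 54], [58, 55, 56]], [[60, 57, 57], [57, 56, 56]], [[60, 56, 53], [55, 54, 55]]]
```

View pics/w14z.png

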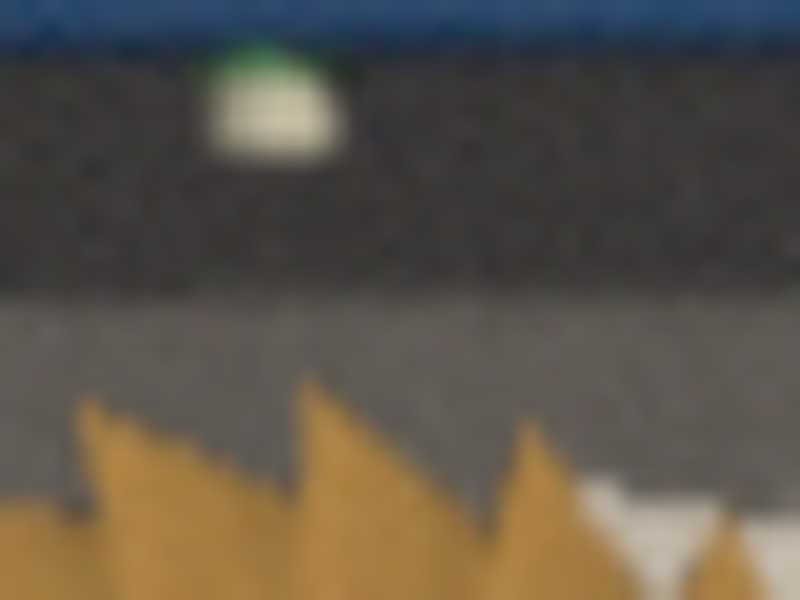

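Green shows about 1.3 mm beyond the 3 mm of white, so the pin is out about 4.2 mm, or roughly 11 N. The jaw moved about 10.3 mm, which is four teeth. I'll make a last overall look and hand in.

```bash
python3 - <<'E'
from h import *
d=ctrl.get_image("side");cv2.imwrite("pics/s15.png",d["frame"][:,:,::-1])
E
```

```text
(no output)
```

View pics/s15.png

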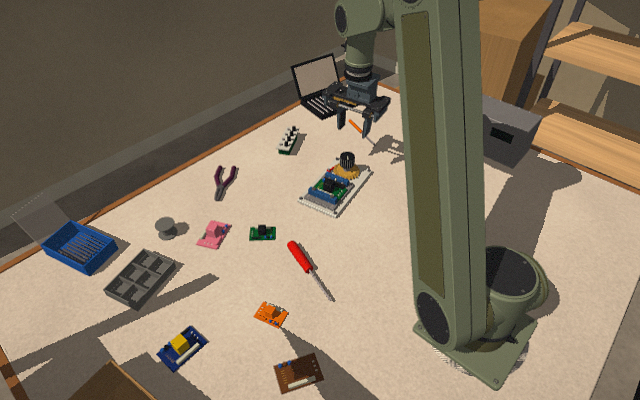

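The board sits in the clamp at (337,190). The other items in view are where they were (the jar is hidden behind the arm), and the gripper is clear.

```bash
python3 -c "
from bench import ctrl
print(ctrl.close_job())"
```

```text
the job is handed in; nothing more can be done
None
```

I lifted the larger green board by its black block and laid it flat on the clamp bed. I then turned the knob four teeth clockwise, let go and backed the gripper off before handing in. The last reading before hand-in was about 18 s on the clock.

**Last checks:**
- **Ratchet:** the jaw had advanced about 10.3 mm, which matches four teeth, and the knob mark had turned about 60° and stayed there after I let go.
- **Clamp load:** the tell-tale pin showed its white part plus about 1.3 mm of green. That is roughly 4.2 mm out, or about 11 N, and agrees with the 11.5 N I expected from the measured gap.
- **Bench:** in the last side view the board was against the stop and the other items in view were where they started. The arm hid the jar in that view, so I did not check it at the end. I never moved the arm low near where it stood.

No check failed. The pin reading is good to only about 0.5 mm (about 1.5 N), and my knob-centre estimates differed by up to 6 mm, but the forces while turning the knob stayed low.

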